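Unclamp the tube block of a shaker and lift it off level

TASK

The tube block has to come off the shaker so that I can look at the plate under it. Take the red-handled key from its stand, use it to turn both slotted clamps anticlockwise as far as they go, and put the key back in its stand; do not turn the clamps with the fingers. Then lift the block by its black handle straight up until it hangs about 10 cm above the shaker, and finish still holding it there, level and steady with its four open tubes standing in it; keep the block level all the way and leave the timer, the two small bottles and the jar around the shaker where they stand.

Things in the scene. Friction and masses are not known exactly. Their poses are not given: they have to be found in the camera images.
- shaker: White block shaker, fixed, 200 mm deep (x -115 to +86 mm), 240 mm wide, sloped console towards the robot. Origin on the bench under the middle of its aluminium plate; z up, -x out of the console, +y its left end. Plate 126 x 226 mm, top 90 mm above the bench. The block stands centred on it between two 6 mm high rails along its long sides (1.5 mm play each side).
- deck (a point): Centre of the top of the shaker's aluminium plate (90 mm above the bench), axes as the shaker.
- block: Loose aluminium tube block, about 0.6 kg, 76 (x) x 124 (y) x 50 mm; origin at the centre of its underside, z up. Its 8 mm thick base reaches 10 mm out at both y ends as feet; the clamps' tabs overlap these by up to 8 mm, 1 mm above them. Four wells 20 mm wide hold the tubes, at x +-19, y +-42 mm. Centre of mass under the handle.
- handle (a point): Centre of the block's black grip bar, 96 mm above the block's underside: 64 mm along the block's y, 14 mm thick along x, 16 mm high, on two 10 mm posts at y +-22 mm, 38 mm of free space below the bar. Axes as the block. The tubes beside it reach 24 mm above this point, at y +-42 mm.
- clamp_left (a joint): Left clamp of the shaker (at the +y end of the block): hinge about the vertical, captive, anticlockwise from above is positive. 0 = tab square over the block's foot (locked), 1.4 rad (80 degrees) = stop. The foot is clear of the tab above about 1.05 rad. It turns stiffly (0.05 N m friction), stays where it is left, and starts anywhere from 0 to 0.2 rad.
- clamp_right (a joint): Right clamp of the shaker (at the -y end of the block): hinge about the vertical, captive, anticlockwise from above is positive. 0 = tab square over the block's foot (locked), 1.4 rad (80 degrees) = stop. The foot is clear of the tab above about 1.05 rad. It turns stiffly (0.05 N m friction), stays where it is left, and starts anywhere from 0 to 0.2 rad.
- clamp_left_slot (a point): Centre of the top of the left clamp's brass head, on its axis, 27 mm above the plate. z up; x runs along the slot and the tab, from the axis to the tab's tip (along the shaker's -y at joint 0), and turns with the clamp. Head 25 mm across; the slot runs right across it, 6.5 mm wide, 9 mm deep; the dark tab under it ends 24 mm from the axis.
- clamp_right_slot (a point): Centre of the top of the right clamp's brass head, on its axis, 27 mm above the plate. z up; x runs along the slot and the tab, from the axis to the tab's tip (along the shaker's +y at joint 0), and turns with the clamp. Head 25 mm across; the slot runs right across it, 6.5 mm wide, 9 mm deep; the dark tab under it ends 24 mm from the axis.
- key: Loose key, 117 mm long, 60 g, parked blade down in the stand. Origin at the middle of the blade's tip, z up along the shank to the handle. Blade 16 (x) x 3 (y) mm, 11 mm long; shank 14 mm round; red wing handle 40 (x) x 14 (y) mm, 79 to 117 mm above the tip, in the blade's plane. Half a turn about z gives the same key. In a slot it has 0.22 rad of play each way before it drives.
- key_grip (a point): Middle of the key's red wing handle, 98 mm above the tip; axes as the key (grip across y, 14 mm).
- stand: Blue metal key stand, fixed, 60 x 60 x 50 mm on a 70 mm foot plate; origin at the centre of its underside.
- stand_hole (a point): Centre of the mouth of the stand's one round hole, 50 mm above the bench: 19 mm wide with a 2 mm chamfer, 40 mm deep. The parked key's tip rests on its floor, so the key's grip is then 108 mm above the bench.
- tube_1: Open test tube, 17 mm wide, 105 to 107 mm tall, loose, about 20 g, standing in well 1; origin at its foot, z up.
- tube_2: Open test tube, 17 mm wide, 105 to 107 mm tall, loose, about 20 g, standing in well 2; origin at its foot, z up.
- tube_3: Open test tube, 17 mm wide, 105 to 107 mm tall, loose, about 20 g, standing in well 3; origin at its foot, z up.
- tube_4: Open test tube, 17 mm wide, 105 to 107 mm tall, loose, about 20 g, standing in well 4; origin at its foot, z up.
- well_1 (a point): Centre of the floor of well 1 of the block (12 mm above the block's underside), at block x -19, y 42 mm.
- well_2 (a point): Centre of the floor of well 2 of the block (12 mm above the block's underside), at block x 19, y 42 mm.
- well_3 (a point): Centre of the floor of well 3 of the block (12 mm above the block's underside), at block x -19, y -42 mm.
- well_4 (a point): Centre of the floor of well 4 of the block (12 mm above the block's underside), at block x 19, y -42 mm.
- timer: White mechanical timer, round, 70 mm wide, 53 mm tall, loose bystander; origin under its centre.
- red_bottle: Small brown bottle with red cap, 33 mm wide, 76 mm tall, loose bystander; origin under its centre.
- orange_bottle: Small bottle with orange cap, 33 mm wide, 76 mm tall, loose bystander; origin under its centre.
- jar: Clear sample jar, 46 mm wide, 80 mm tall, loose bystander; origin under its centre.
There are look-alikes about, which are no part of the job. What is shaped like the tube_3 but yellow is not meant.

How it is judged:
By the outcome, as a careful person would: the job done as asked, in the order asked, and still so for the second after the job is handed in, while the arm keeps its last pose, push and grip.
It also fails if it takes over 72 s, if anything falls off the work surface, if the arm or the gripper's body presses on something with over 40 N, if the wrist force passes 120 N, or if a joint passes its speed limit or range.

ROBOT

A 7-joint arm with a two-finger parallel gripper is mounted at the origin on a cart in front of the work surface, level with it; the furniture and walls round the work are solid. World frame = base frame: x ahead of the robot, y to its left, z up, the work surface at z = 0. Lengths are in m, angles in rad, forces in N, time in s.
With the tool pointing down it reaches from about 0.4 to 0.925 m from the base axis. Payload 5.6 kg.
Tool frame: the origin (TCP) lies on the centre line of the jaws, within the pads' length; the fingertips stand tips_ahead ahead of it and the grasp point (between the pads) lies 11 mm behind it (tips_ahead is the distance from the TCP to the fingertips, in m); z points along the fingers, y is the line along which they close (so a half turn about z gives the same grasp; the last joint's range is limited). The gripper opens to 85 mm and grips with 20 to 120 N. Pads are 22 mm wide; open, the fingers measure 114 mm over their backs; the gripper's body (76 mm by 85 mm) begins 54 mm behind the grasp point. The pads swing forward as they close: fully open they stand 13 mm farther back than shut.
Start: joints at [1.098, 0.468, -0.012, 1.603, 0.006, 1.071, -0.056], TCP at [0.271, -0.591, 0.21] pointing down, gripper open.
Joint ranges: [-2.53, 2.53], [-0.31, 2.02], [-1.57, 1.55], [0.28, 2.44], [-1.29, 4.43], [0.15, 1.84], [-2.92, 2.92]. Speed limits (rad/s): [2.57, 2.57, 3.14, 3.14, 3.14, 3.14, 3.14].

INTERFACE

Orientations are given as a rotation vector (axis times angle).
In Python, from workcell import state, snapshot, camera_model, job_done, tips_ahead gives the robot as it stands.
- The arm moves only by the shell command python3 -m jog 'ROWS'. ROWS is JSON, one flat list of numbers, 7 for each row, row after row: the shift along the tool's x, y, z in units of 0.1 m (1.0 is 0.1 m), then the turn, a rotation vector about the tool's x, y, z in units of 180 degrees (1.0 is 180 degrees), then the opening, from 0 (shut) to 1 (fully open). A call has 1 to 8 rows; each row is the pose to reach, as a shift and turn from the pose commanded when the call began, along the tool's axes at that moment, turning the shorter way round; what a row does not reach only later rows make up. A row lasts 1/8 s, in which the tool goes at most 62.5 mm and 10.7 degrees, less where a joint would pass 70% of its speed; a pose out of reach is approached as far as the arm can. A call with a number of a shift or a turn outside -1 to 1 is refused whole. A call with a gripper value outside its range is refused whole. The fingers move at their own pace and stop on an object; the grip force is fixed at half the most. Time passes only in rows, so rows that repeat a pose let the fingers close. It gives the time, the measured TCP pose, the force, the opening and the grip force at its end, in the units of the state.
- state(): the state, without advancing time (a new reading comes with each control period).
- snapshot(name): name is "side" or "top"; returns (picture, depth): 420x560x3 uint8, red, green, blue; 420x560 float32, m along the optical axis (not along the pixel's ray), 0 where there is no reading.
- camera_model(name): a dict with "camera_matrix" (3x3 intrinsics, pixels), "R" (3x3) and "t" (3): a world point X has camera coordinates R X + t. Camera axes: x right, y down, z forward; pixel columns grow to the right and rows downward; lengths in m; the calibration is good to about 2 mm. A picture is of the moment at which its call begins. camera_model takes no time and is no camera call.
- job_done(): hands the job in; it is judged then, once.
The state is a dict: "time_s": time; "q": joint angles; "dq": joint speeds; "effort": joint torques, N m; "ee_pos": TCP position; "ee_rot": TCP orientation; "contact_force": force on the tool from outside, world axes, zero at the start; "moment": the same for the moment, N m; "gripper_width": finger opening in m; "grasp_force": force on a finger pad.
Only numpy, scipy, OpenCV 4.12 (cv2) and the standard library are available. Lean on these libraries where they do the work, as an engineer would, in place of code of your own. Each camera call takes 0.05 s, during which the arm holds its last target. There are 200 camera calls.

## Working session

There is one attempt and no reset: what is moved stays moved. The work goes in short steps, Python scripts to look and compute and a shell command to move; the robot and the scene stay as the last step left them, time stands still between calls to the robot, and variables do not carry over. Pictures are saved under pics/ and viewed, at most 13 in all, crops included, and the job is handed in when it is done.

```bash
ls; mkdir -p pics; cat > h.py <<'E'
import numpy as np,cv2
from workcell import *
from scipy.spatial.transform import Rotation as R
def cloud(n):
    im,d=snapshot(n);m=camera_model(n);K=np.array(m["camera_matrix"]);Rm=np.array(m["R"]);t=np.array(m["t"])
    v,u=np.mgrid[:420,:560]
    c=np.stack([(u-K[0,2])/K[0,0]*d,(v-K[1,2])/K[1,1]*d,d],-1)
    P=(c-t)@Rm; P[d==0]=np.nan
    return im,P
def proj(n,X):
    m=camera_model(n);c=np.array(m["R"])@np.array(X)+m["t"];p=np.array(m["camera_matrix"])@c;return p[:2]/p[2]
E
python3 - <<'E'
from h import *
s=state();print(s,tips_ahead)
for n in("top","side"):
    im,P=cloud(n);cv2.imwrite(f"pics/{n}0.png",im[:,:,::-1]);np.savez(f"{n}0.npz",im=im,P=P)
    m=camera_model(n);print(n,m,-np.array(m["R"]).T@m["t"])
E
```

```text
pics
{'time_s': 0.0, 'q': array([ 1.09801846,  0.4683949 , -0.01159782,  1.6036303 ,  0.00601131,
        1.0713841 , -0.05631223]), 'dq': array([ 1.32420815e-03, -2.54819696e-05,  2.80522619e-04, -1.11539069e-03,
       -7.99004899e-04, -2.85026760e-04,  4.24523735e-04]), 'effort': array([ 3.35300601e-04, -5.32380974e+01,  2.19876826e-02, -2.51301026e+01,
        1.15254879e-02,  7.72624713e-03,  2.16351771e-05]), 'ee_pos': array([ 0.27051647, -0.59037965,  0.20922409]), 'ee_rot': array([-3.06769338e+00, -6.69430395e-01,  8.04087439e-04]), 'contact_force': array([ 0.0367695 , -1.06628679,  0.12921111]), 'moment': array([0.02934537, 0.0158133 , 0.06254044]), 'grasp_force': 0.0, 'gripper_width': 0.08536740879401647} 0.008
top {'camera_matrix': array([[487.81580582,   0.        , 280.28035376],
       [  0.        , 487.81580582, 210.87846789],
       [  0.        ,   0.        ,   1.        ]]), 'R': array([[-0.01373809, -0.99989798,  0.00390963],
       [-0.98647261,  0.01291467, -0.16341664],
       [ 0.16334948, -0.00610177, -0.9865494 ]]), 't': array([0.00848608, 0.56707525, 1.12377814])} [0.3759522  0.00801866 1.201299  ]
side {'camera_matrix': array([[392.13727122,   0.        , 279.83211027],
       [  0.        , 392.13727122, 214.3853213 ],
       [  0.        ,   0.        ,   1.        ]]), 'R': array([[ 0.97934267, -0.20088435, -0.02309566],
       [-0.1252876 , -0.51317694, -0.84908919],
       [ 0.15871657,  0.83444287, -0.52774439]]), 't': array([-0.52326591,  0.19220616,  0.93703725])} [ 0.38781435 -0.78838422  0.64563116]
```

View pics/top0.png

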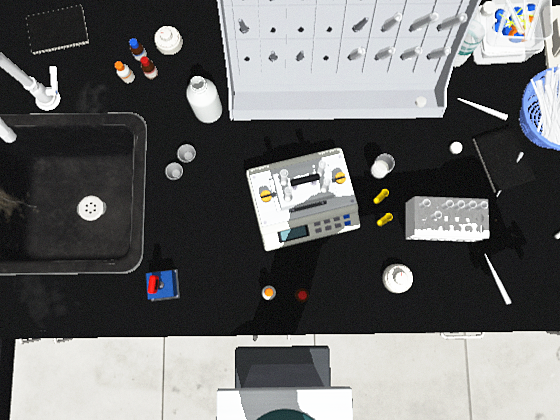

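View pics/side0.png

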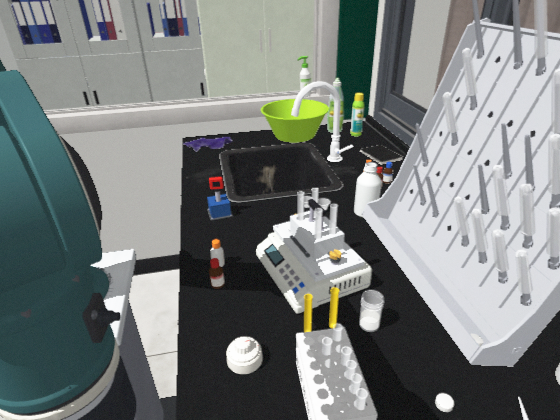

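Top view: shaker at about (303,200), brass heads at (266,196) and (340,178), black handle at (305,182), stand (163,285) with the red key (153,284). Yellow tubes at (381,197)/(385,219) stand apart from the block and are look-alikes. Now I'll measure.

```bash
python3 - <<'E'
from h import *
z=np.load("top0.npz");im,P=z["im"],z["P"];h=cv2.cvtColor(im,cv2.COLOR_RGB2HSV)
v,u=np.mgrid[:420,:560]
def rep(n,m):
    q=P[m&np.isfinite(P[...,0])];print(n,len(q),"mean",q.mean(0).round(4),"med",np.median(q,0).round(4),"z5-95",np.percentile(q[:,2],[5,95]).round(3))
    r=cv2.minAreaRect((q[:,:2]*1000).astype(np.float32));print("   rect",np.round(r[0],1),np.round(r[1],1),round(r[2],1))
S,V,H=h[...,1],h[...,2],h[...,0]
brass=(H>12)&(H<30)&(S>120)&(V>90)
Z=P[...,2]
rep("L",brass&(abs(u-266)<12)&(abs(v-196)<12)&(Z>.105));rep("R",brass&(abs(u-340)<12)&(abs(v-178)<12)&(Z>.105))
red=((H<8)|(H>172))&(S>120)&(V>80)
rep("key",red&(abs(u-153)<14)&(abs(v-284)<20)&(Z>.11))
rep("standtop",(H>100)&(H<125)&(S>100)&(abs(u-163)<24)&(abs(v-284)<24)&(abs(Z-.05)<.006))
rep("handle",(V<60)&(abs(u-305)<30)&(abs(v-182)<20)&(abs(Z-.194)<.008))
rep("shak",(abs(u-303)<60)&(abs(v-200)<60)&(Z>.07)&(Z<.097))
a=im[140:255,240:365];cv2.imwrite("pics/c1.png",cv2.resize(a[:,:,::-1],None,fx=5,fy=5,interpolation=2))
a=im[260:310,135:190];b=cv2.resize(a[:,:,::-1],None,fx=6,fy=6,interpolation=2)
z=np.load("side0.npz")["im"][165:275,195:355];c=cv2.resize(z[:,:,::-1],None,fx=3,fy=3,interpolation=2)
o=np.zeros((max(b.shape[0],c.shape[0]),b.shape[1]+c.shape[1],3),np.uint8);o[:b.shape[0],:b.shape[1]]=b;o[:c.shape[0],b.shape[1]:]=c[:];print(o.shape)
cv2.imwrite("pics/c2.png",cv2.resize(o,(min(800,o.shape[1]),o.shape[0]*min(800,o.shape[1])//o.shape[1])))
E
```

```text
L 80 mean [0.5912 0.0341 0.1155] med [0.5917 0.0334 0.1165] z5-95 [0.109 0.12 ]
   rect [591.2  34.3] [23.9 21.3] 25.9
R 78 mean [ 0.6316 -0.1358  0.1156] med [ 0.6332 -0.1357  0.1167] z5-95 [0.108 0.12 ]
   rect [ 631.5 -136.3] [24.5 21.4] 9.3
key 122 mean [0.3968 0.2835 0.1246] med [0.3963 0.283  0.1254] z5-95 [0.117 0.129]
   rect [397.6 285.4] [14.9 37. ] 84.0
standtop 455 mean [0.3974 0.278  0.0499] med [0.3972 0.2744 0.0501] z5-95 [0.046 0.054]
   rect [397.6 284.8] [60.4 61.1] 6.8
handle 166 mean [ 0.61   -0.0504  0.1933] med [ 0.6102 -0.0514  0.1935] z5-95 [0.189 0.197]
   rect [611.1 -50.6] [12.9 60.6] 13.0
shak 2844 mean [ 0.6042 -0.0503  0.0893] med [ 0.5927 -0.0468  0.0902] z5-95 [0.072 0.095]
   rect [613.7 -50.5] [153.9 231.7] 12.2
(330, 810, 3)
```

View pics/c1.png

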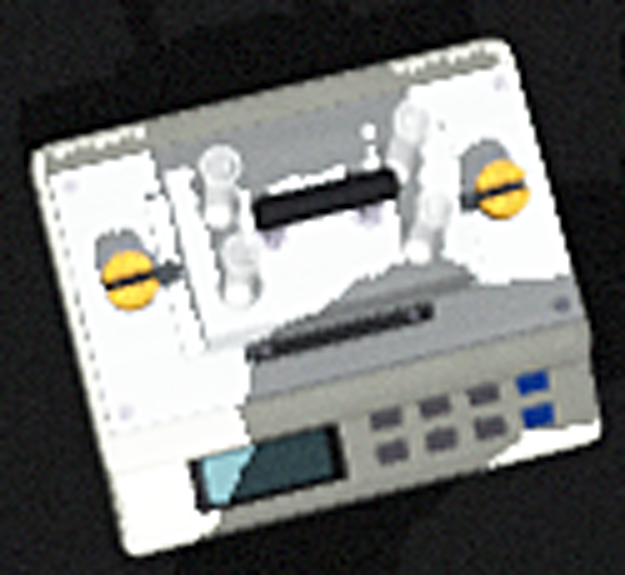

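View pics/c2.png

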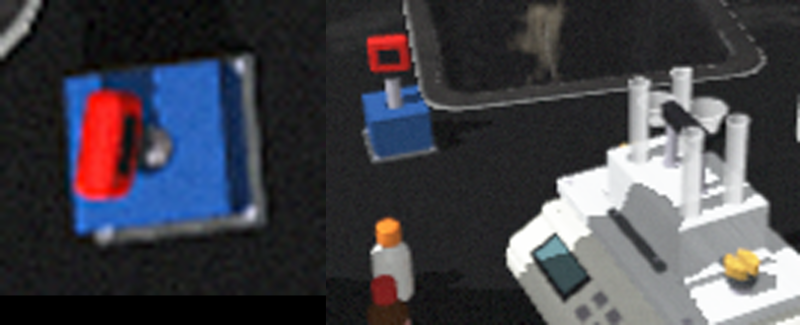

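c1: left brass head centre ≈(130,280), slot nearly along the block's long axis. Right head ≈(502,190), black grip bar ≈(325,198). c2: red winged key upright in the blue stand (only one red-handled key), wing roughly along world x. The sizes agree with the description: stand 60 mm, head spacing 175 mm, key top 127 mm.

Move up, turn the tool and start the transit. At the same time I'll refine the slot and wing angles.

```bash
python3 -m jog '[0,0,-0.3,0,0,-0.05,1, 0,0,-0.6,0,0,-0.1,1, 0,0,-0.9,0,0,-0.15,1, 0,0,-1,0,0,-0.2,1, 0,0,-1,0,0,-0.25,1, 0,0,-1,0,0,-0.31,1, 0,0,-1,0,0,-0.363,1, 0,0,-1,0,0,-0.363,1]'
python3 -m jog '[0.4,0.4,0,0,0,0,1, 0.8,0.8,0,0,0,0,1, 1,1,0,0,0,0,1, 1,1,0,0,0,0,1]'
python3 - <<'E'
from h import *
s=state();print(s["ee_pos"],R.from_rotvec(s["ee_rot"]).as_matrix().round(3),s["q"].round(2))
def plane(n,u,v,z):
    m=camera_model(n);K=np.array(m["camera_matrix"]);Rm=np.array(m["R"]);C=-Rm.T@m["t"]
    d=np.stack([(u-K[0,2])/K[0,0],(v-K[1,2])/K[1,1],np.ones_like(u,float)],-1)@Rm
    return C+d*((z-C[2])/d[:,2])[:,None]
for n in("top","side"):
    im=np.load(n+"0.npz")["im"];h=cv2.cvtColor(im,cv2.COLOR_RGB2HSV);H,S,V=cv2.split(h)
    v,u=np.mgrid[:420,:560]
    for nm,X in(("L",(.5914,.0343,.117)),("R",(.6315,-.136,.117))):
        p=proj(n,X);near=np.hypot(u-p[0],v-p[1])<14
        m=near&(H>10)&(H<32)&(S>100)&(V>90)
        q=plane(n,u[m],v[m],.117);c,r=cv2.minEnclosingCircle((q[:,:2]*1000).astype(np.float32))
        Q=plane(n,u[near],v[near],.117);b=V[near];dd=np.hypot(Q[:,0]-X[0],Q[:,1]-X[1])<.0105
        w=np.clip(110-b.astype(float),0,None)*dd
        mu=(Q[:,:2]*w[:,None]).sum(0)/w.sum();D=Q[:,:2]-mu;e=np.linalg.eigh((D*w[:,None]).T@D)[1][:,1]
        print(n,nm,p.round(1),m.sum(),"brass mean",q.mean(0).round(4),"circ",np.round(c,1),round(r,1),"slot c",mu.round(4),"ang",np.degrees(np.arctan2(e[1],e[0]))%180)
    p=proj(n,(.3976,.2848,.12));m=(np.hypot(u-p[0],v-p[1])<26)&((H<8)|(H>172))&(S>120)&(V>70)
    if n=="top":
        cc=plane(n,u[m],v[m],.127);r=cv2.minAreaRect((cc[:,:2]*1000).astype(np.float32));print("wing",r)
        D=cc[:,:2]-cc[:,:2].mean(0);e=np.linalg.eigh(D.T@D)[1][:,1];print(np.degrees(np.arctan2(e[1],e[0]))%180)
        Pm=np.load("top0.npz")["P"];q=Pm[m&(Pm[...,2]>.121)][:,:2];D=q-q.mean(0);e=np.linalg.eigh(D.T@D)[1][:,1];print(q.mean(0),np.degrees(np.arctan2(e[1],e[0]))%180)
    P=np.load(n+"0.npz")["P"];mm=m&np.isfinite(P[...,0]);q=P[mm];print(n,"key red",q.mean(0).round(4),q.min(0).round(4),q.max(0).round(4))
E
```

```text
time_s: 1.1
ee_pos: [0.2706, -0.5907, 0.3096]
ee_rot: [-2.224, -2.218, -0.001]
contact_force: [-0.1, -0.1, 1.2]
gripper_width: 0.0851
grasp_force: 0.0
time_s: 1.6
ee_pos: [0.3732, -0.4887, 0.3103]
ee_rot: [2.22, 2.223, 0.001]
contact_force: [-0.5, 0.0, -0.2]
gripper_width: 0.0851
grasp_force: 0.0
[ 0.3732325  -0.4886588   0.31029895] [[-0.002  1.     0.001]
 [ 1.     0.002  0.001]
 [ 0.001  0.001 -1.   ]] [ 1.08  0.35 -0.28  1.56  0.1   1.25  0.78]
top L [265.5 195.4] 87 brass mean [0.5908 0.0341 0.117 ] circ [591.2  34.2] 13.1 slot c [0.5907 0.0341] ang 105.45254374744212
top R [340.  177.2] 86 brass mean [ 0.631  -0.1357  0.117 ] circ [ 630.9 -135.9] 13.1 slot c [ 0.6303 -0.1344] ang 105.37389048668491
wing ((396.8536376953125, 280.2967224121094), (20.7099609375, 37.1265983581543), 83.4958724975586)
171.9467413605509
[0.3968722  0.28412718] 173.60600371653285
top key red [0.397  0.2828 0.1213] [0.379  0.2761 0.0921] [0.4159 0.2935 0.1324]
side L [298.  214.8] 0 brass mean [nan nan nan] circ [0. 0.] 0.0 slot c [0.5885 0.0442] ang 90.0
side R [334.3 252.4] 91 brass mean [ 0.6303 -0.1426  0.117 ] circ [ 632.1 -143.4] 17.0 slot c [nan nan] ang nan
side key red [0.3989 0.3147 0.0947] [ 0.375   0.2751 -0.0045] [0.426  0.5636 0.1278]<stdin>:17: RuntimeWarning: Mean of empty slice.
  ret = um.true_divide(
<stdin>:16: RuntimeWarning: invalid value encountered in divide
```

```bash

python3 -m jog '[0.5,0.5,0,0,0,0,1, 1,1,0,0,0,0,1, 1,1,0,0,0,0,1]' >/dev/null
python3 -m jog '[0.5,0.2,0,0,0,0,1, 1,0.4,0,0,0,0,1]' >/dev/null
python3 -m jog '[0.5,0,0,0,0,0,1, 1,0,0,0,0,0,1]' >/dev/null
python3 -m jog '[0.5,0,0,0,0,0,1, 1,0,0,0,0,0,1]'
python3 -m jog '[0.5,0,0,0,0,0,1, 1,0,0,0,0,0,1]' >/dev/null
python3 -m jog '[0.5,0,0,0,0,0,1, 1,0,0,0,0,0,1]' >/dev/null
python3 -m jog '[0.5,-0.3,0,0,0,0,1, 1,-0.6,0,0,0,0,1]' >/dev/null
python3 -m jog '[0.4,-0.3,0,0,0,-0.055,1, 0.73,-0.56,0.1,0,0,-0.11,1, 0.73,-0.56,0.2,0,0,-0.165,1, 0.73,-0.56,0.3,0,0,-0.22,1, 0.73,-0.56,0.4,0,0,-0.28,1, 0.73,-0.56,0.4,0,0,-0.34,1, 0.73,-0.56,0.4,0,0,-0.4,1, 0.73,-0.56,0.4,0,0,-0.464,1]'
cat >> h.py <<'E'
def go(x,y,z,psi):
    s=state();M=R.from_rotvec(s["ee_rot"]);a=np.radians(psi)
    T=R.from_matrix(np.array([[np.cos(a),np.sin(a),0],[np.sin(a),-np.cos(a),0],[0,0,-1]]))
    m=M.as_matrix()
    print("pos",s["ee_pos"].round(4),"psi",np.degrees(np.arctan2(m[1,0],m[0,0])).round(2),"t",s["time_s"],"F",s["contact_force"].round(1),"M",s["moment"].round(2),"w",s["gripper_width"].round(4),"q",s["q"].round(2))
    print("shift",(M.inv().apply(np.array([x,y,z])-s["ee_pos"])/.1).round(3),"turn",((M.inv()*T).as_rotvec()/np.pi).round(4))
E
python3 -c "
from h import *
go(.397,.2845,.2,173.6)"
```

```text
time_s: 2.72
ee_pos: [0.5108, -0.0922, 0.3101]
ee_rot: [2.228, 2.214, -0.001]
contact_force: [1.2, 0.2, -0.8]
gripper_width: 0.0852
grasp_force: 0.0
time_s: 4.47
ee_pos: [0.3971, 0.28, 0.2699]
ee_rot: [0.203, 3.135, -0.001]
contact_force: [-0.4, -0.3, -1.0]
gripper_width: 0.0854
grasp_force: 0.0Traceback (most recent call last):
  File "<string>", line 3, in <module>
    go(.397,.2845,.2,173.6)
    ~~^^^^^^^^^^^^^^^^^^^^^
  File "h.py", line 16, in go
    print("pos",s["ee_pos"].round(4),"psi",np.degrees(np.arctan2(m[1,0],m[0,0])).round(2),"t",s["time_s"],"F",s["contact_force"].round(1),"M",s["moment"].round(2),"w",s["gripper_width"].round(4),"q",s["q"].round(2))
                                                                                                                                                                       ^^^^^^^^^^^^^^^^^^^^^^^^
AttributeError: 'float' object has no attribute 'round'
```

```bash
sed -i 's/s\["gripper_width"\].round(4)/round(s["gripper_width"],4)/' h.py
python3 -c "
from h import *
go(.397,.2845,.2,173.6)"
```

```text
pos [0.3971 0.28   0.2699] psi 172.57 t 4.475 F [-0.4 -0.3 -1. ] M [-0.03 -0.03  0.02] w 0.0854 q [ 0.17  0.27 -0.99  1.88  0.25  1.13  0.54]
shift [0.007 0.045 0.699] turn [-0.0003  0.0001 -0.0057]
```

```bash

python3 -m jog '[0.007,0.045,0.3,0,0,-0.0057,1, 0.007,0.045,0.6,0,0,-0.0057,1, 0.007,0.045,0.9,0,0,-0.0057,1, 0.007,0.045,0.9,0,0,-0.0057,1]' >/dev/null
python3 -c "
from h import *
go(.397,.2845,.097,173.6)"
```

```text
pos [0.3954 0.284  0.1783] psi 173.34 t 4.975 F [0.6 0.3 0.8] M [-0.01 -0.02 -0.04] w 0.0853 q [ 0.07  0.39 -0.92  1.98  0.38  0.96  0.42]
shift [-0.018  0.009  0.813] turn [-0.001  -0.0011 -0.0014]
```

```bash

python3 -m jog '[-0.018,0.009,0.3,0,0,0,1, -0.018,0.009,0.6,0,0,0,1, -0.018,0.009,0.81,0,0,0,1, -0.018,0.009,0.81,0,0,0,1, -0.018,0.009,0.81,0,0,0,1]'
python3 -c "
from h import *
go(.397,.2845,.097,173.6)"
```

```text
time_s: 5.6
ee_pos: [0.3984, 0.2876, 0.1005]
ee_rot: [0.178, 3.135, 0.002]
contact_force: [-0.9, -0.0, -0.0]
gripper_width: 0.0849
grasp_force: 0.0
pos [0.3984 0.2876 0.1005] psi 173.49 t 5.6 F [-0.9 -0.  -0. ] M [-0.01  0.08  0.  ] w 0.0849 q [-0.02  0.51 -0.83  2.03  0.52  0.81  0.31]
shift [ 0.011 -0.033  0.035] turn [ 0.0004  0.0006 -0.0006]
```

```bash

python3 -m jog '[0.011,-0.033,0.035,0,0,0,1, 0.011,-0.033,0.035,0,0,0,1, 0.011,-0.033,0.035,0,0,0,1]'
python3 -m jog '[0,0,0,0,0,0,1]'
python3 -c "
from h import *
go(.397,.2845,.097,173.6)"
```

```text
time_s: 5.98
ee_pos: [0.3959, 0.2841, 0.0959]
ee_rot: [0.177, 3.136, 0.0]
contact_force: [-0.1, -0.6, -0.0]
gripper_width: 0.0854
grasp_force: 0.0
time_s: 6.1
ee_pos: [0.3958, 0.2842, 0.0958]
ee_rot: [0.177, 3.136, 0.0]
contact_force: [0.1, 0.2, -0.9]
gripper_width: 0.0857
grasp_force: 0.0
pos [0.3958 0.2842 0.0958] psi 173.56 t 6.1 F [ 0.1  0.2 -0.9] M [-0.02  0.05 -0.04] w 0.0857 q [-0.02  0.51 -0.82  2.05  0.52  0.8   0.3 ]
shift [-0.012  0.005 -0.012] turn [ 0.      0.0001 -0.0002]
```

```bash

python3 -m jog '[-0.012,0.005,-0.01,0,0,0,1, -0.012,0.005,-0.01,0,0,0,0, -0.012,0.005,-0.01,0,0,0,0, -0.012,0.005,-0.01,0,0,0,0, -0.012,0.005,-0.01,0,0,0,0, -0.012,0.005,-0.01,0,0,0,0, -0.012,0.005,-0.01,0,0,0,0, -0.012,0.005,-0.01,0,0,0,0]'
python3 -c "
from h import *
go(.397,.2845,.097,173.6)"
```

```text
time_s: 7.1
ee_pos: [0.3971, 0.2847, 0.0968]
ee_rot: [0.176, 3.136, 0.001]
contact_force: [0.3, 0.1, 3.5]
gripper_width: 0.0119
grasp_force: 61.0
pos [0.3971 0.2847 0.0968] psi 173.56 t 7.1 F [0.3 0.1 3.5] M [ 0.11  0.07 -0.  ] w 0.0119 q [-0.02  0.51 -0.82  2.04  0.52  0.81  0.31]
shift [ 0.001 -0.002 -0.002] turn [ 0.0001  0.0001 -0.0002]
```

```bash

python3 -m jog '[0,0,-0.3,0,0,0,0, 0,0,-0.7,0,0,0,0, 0,0,-1,0,0,0,0, 0,0,-1,0,0,0,0]'
python3 -m jog '[-0.3,-0.3,-0.3,0,0,0,0, -0.735,-0.758,-0.5,0,0,0,0, -0.735,-0.758,-0.5,0,0,0,0, -0.735,-0.758,-0.5,0,0,0,0]' >/dev/null
python3 -m jog '[-0.3,-0.3,0,0,0,0,0, -0.735,-0.758,0,0,0,0,0, -0.735,-0.758,0,0,0,0,0]' >/dev/null
python3 -m jog '[-0.3,-0.3,0,0,0,0.05,0, -0.735,-0.758,0,0,0,0.1,0, -0.735,-0.758,0,0,0,0.15,0, -0.735,-0.758,0,0,0,0.2,0, -0.735,-0.758,0,0,0,0.25,0, -0.735,-0.758,0,0,0,0.3,0, -0.735,-0.758,0,0,0,0.34,0, -0.735,-0.758,0,0,0,0.38,0]' >/dev/null
python3 -m jog '[0,0,0,0,0,0,0, 0,0,0,0,0,0,0]'
python3 - <<'E'
from h import *
go(.591,.0342,.22,105)
im,P=cloud("side");im2,P2=cloud("top")
np.savez("s1.npz",im=im,P=P)
o=np.zeros((420,800,3),np.uint8);p=proj("side",(.591,.034,.17)).astype(int);print(p)
o=cv2.resize(im[p[1]-70:p[1]+70,p[0]-80:p[0]+80,::-1],None,fx=4,fy=4,interpolation=2);cv2.imwrite("pics/s1.png",o)
E
```

```text
time_s: 7.6
ee_pos: [0.3979, 0.285, 0.1983]
ee_rot: [0.177, 3.133, 0.002]
contact_force: [-0.0, -0.0, -1.4]
gripper_width: 0.012
grasp_force: 60.6
time_s: 9.72
ee_pos: [0.5899, 0.0351, 0.2461]
ee_rot: [-1.903, -2.498, 0.001]
contact_force: [-0.3, 0.7, -0.2]
gripper_width: 0.0119
grasp_force: 60.6
pos [0.5899 0.0351 0.2461] psi 105.39 t 9.725 F [-0.3  0.7 -0.2] M [0.02 0.03 0.02] w 0.0119 q [ 0.34  0.41 -0.59  1.68  0.25  1.13 -0.05]
shift [-0.012  0.008  0.261] turn [-0.0003 -0.0002  0.0022]
[297 196]
```

View pics/s1.png

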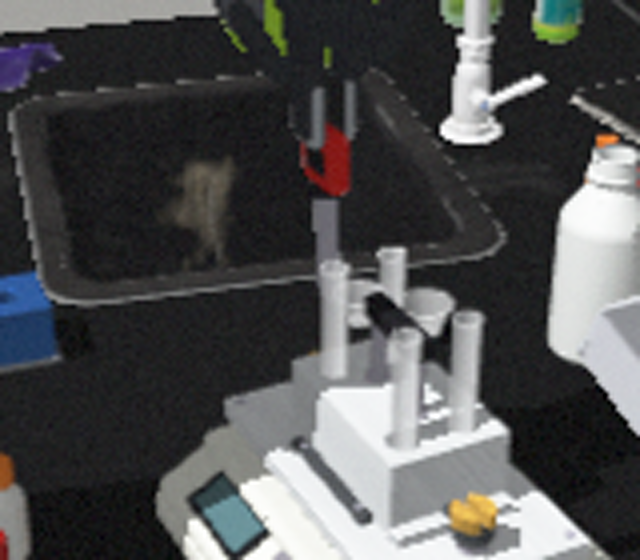

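The key hangs upright in the fingers (crop (325,170)), but the fingertips end at about (320,145), higher on the wing than I expected. I'll measure it in 3D.

```bash
python3 - <<'E'
from h import *
z=np.load("s1.npz");im,P=z["im"],z["P"];h=cv2.cvtColor(im,cv2.COLOR_RGB2HSV);H,S,V=cv2.split(h)
near=(np.hypot(P[...,0]-.59,P[...,1]-.035)<.06)&(P[...,2]>.15)
red=near&((H<8)|(H>172))&(S>120)&(V>60)
q=P[red];print("red",len(q),q.min(0).round(3),np.percentile(q,[3,97],axis=0).round(3))
oth=near&~red;v,u=np.nonzero(oth)
for r in range(v.min(),v.max()+1,2):
    k=oth[r]; 
    for c in np.nonzero(k)[0][::3]: print((r,c),P[r,c].round(3),im[r,c],end=";")
    print()
E
```

```text
red 122 [0.579 0.012 0.239] [[0.581 0.014 0.241]
 [0.599 0.044 0.276]]
(0, np.int64(289)) [ 0.562 -0.016  0.601] [37 60 60];(0, np.int64(293)) [ 0.569 -0.018  0.601] [36 58 59];(0, np.int64(296)) [ 0.574 -0.017  0.601] [150 149 143];(0, np.int64(299)) [ 0.58  -0.015  0.6  ] [129 129 122];(0, np.int64(302)) [ 0.586 -0.014  0.6  ] [61 62 66];(0, np.int64(305)) [ 0.591 -0.018  0.6  ] [55 52 57];(0, np.int64(308)) [ 0.596 -0.017  0.6  ] [52 52 54];(0, np.int64(311)) [ 0.603 -0.013  0.6  ] [47 46 50];(0, np.int64(314)) [ 0.609 -0.012  0.599] [44 47 50];(0, np.int64(317)) [ 0.615 -0.011  0.599] [44 44 47];(0, np.int64(320)) [ 0.623 -0.004  0.598] [39 39 41];(0, np.int64(323)) [ 0.629 -0.     0.598] [100  97  95];(0, np.int64(326)) [0.638 0.01  0.597] [62 77 77];
(2, np.int64(289)) [ 0.562 -0.017  0.598] [35 58 60];(2, np.int64(292)) [ 0.568 -0.015  0.598] [35 59 61];(2, np.int64(295)) [ 0.573 -0.017  0.598] [218 219 209];(2, np.int64(298)) [ 0.578 -0.015  0.597] [129 128 121];(2, np.int64(301)) [ 0.584 -0.015  0.597] [66 67 70];(2, np.int64(304)) [ 0.59  -0.015  0.597] [54 52 56];(2, np.in
[... 28228 characters left out ...]
9];
(208, np.int64(297)) [ 0.577 -0.015  0.168] [95 97 99];(208, np.int64(300)) [ 0.582 -0.024  0.172] [175 176 176];(208, np.int64(303)) [ 0.59  -0.021  0.17 ] [143 143 146];
(210, np.int64(297)) [ 0.576 -0.016  0.163] [ 98  99 100];(210, np.int64(300)) [ 0.582 -0.023  0.166] [177 175 176];(210, np.int64(303)) [ 0.59  -0.021  0.164] [141 143 144];
(212, np.int64(297)) [ 0.576 -0.016  0.158] [101 104 102];(212, np.int64(300)) [ 0.583 -0.019  0.159] [181 180 181];(212, np.int64(303)) [ 0.591 -0.017  0.156] [164 166 165];
(214, np.int64(297)) [ 0.577 -0.013  0.15 ] [148 146 147];(214, np.int64(300)) [ 0.583 -0.02   0.154] [192 194 194];(214, np.int64(303)) [ 0.59  -0.019  0.152] [170 173 174];
```

```bash
python3 - <<'E'
from h import *
im=np.load("s1.npz")["im"];o=cv2.resize(im[125:185,265:335,::-1],None,fx=9,fy=9,interpolation=cv2.INTER_CUBIC)
o=np.clip(o.astype(float)*1.6,0,255).astype(np.uint8)
s=state()["ee_pos"]
for dz,c in((0,(0,255,255)),(-.008,(255,255,0)),(.011,(255,0,255))):
    p=(proj("side",s+[0,0,dz])-[265,125])*9+4;cv2.drawMarker(o,tuple(int(a) for a in p),c,cv2.MARKER_CROSS,14,1)
cv2.imwrite("pics/s2.png",o)
E
```

```text
(no output)
```

View pics/s2.png

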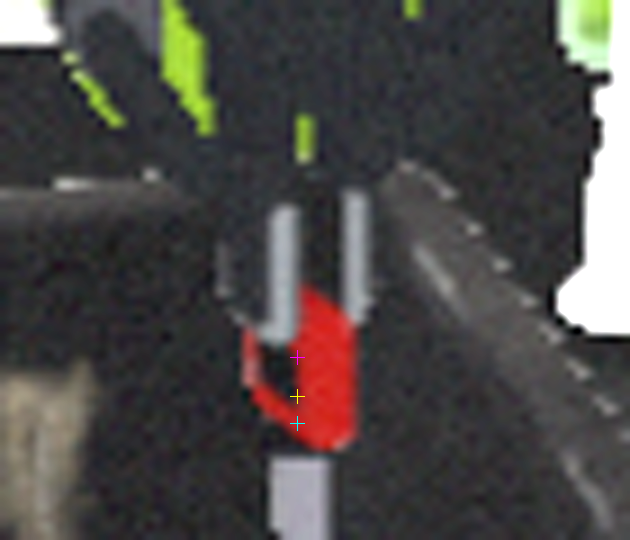

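s2: the fingertips end at about (283,340), on the upper third of the red wing. The key itself hangs where expected, with its handle bottom at z 0.239. The grip holds, so I'll go on to insert it in the left slot, and for the block I'll grip deeper.

```bash

python3 -m jog '[-0.012,0.008,0.15,0,0,0.002,0, -0.012,0.008,0.3,0,0,0.002,0, -0.012,0.008,0.38,0,0,0.002,0, -0.012,0.008,0.38,0,0,0.002,0, -0.012,0.008,0.38,0,0,0.002,0]' >/dev/null
python3 -c "
from h import *
go(.591,.0342,.197,105)"
```

```text
pos [0.5919 0.0329 0.2089] psi 104.81 t 10.45 F [-0.2  0.6 -0.1] M [ 0.    0.04 -0.01] w 0.012 q [ 0.33  0.44 -0.58  1.72  0.27  1.06 -0.08]
shift [ 0.015 -0.006  0.119] turn [ 0.0002  0.     -0.0011]
```

```bash

python3 -m jog '[0.015,-0.006,0,0,0,0,0, 0.015,-0.006,0.03,0,0,0,0, 0.015,-0.006,0.06,0,0,0,0, 0.015,-0.006,0.08,0,0,0,0, 0.015,-0.006,0.1,0,0,0,0, 0.015,-0.006,0.12,0,0,0,0, 0.015,-0.006,0.12,0,0,0,0]'
python3 -c "
from h import *
go(.591,.0342,.197,105)"
```

```text
time_s: 11.32
ee_pos: [0.5906, 0.0341, 0.1964]
ee_rot: [-1.917, -2.489, 0.0]
contact_force: [0.3, 0.0, -0.5]
gripper_width: 0.0119
grasp_force: 60.6
pos [0.5906 0.0341 0.1964] psi 104.8 t 11.325 F [ 0.3  0.  -0.5] M [-0.01 -0.01 -0.01] w 0.0119 q [ 0.32  0.46 -0.57  1.73  0.28  1.03 -0.09]
shift [-0.     0.005 -0.006] turn [-0.0001 -0.     -0.0011]
```

```bash

python3 -m jog '[0,0,0,0,0,-0.04,0, 0,0,0,0,0,-0.08,0, 0,0,0,0,0,-0.12,0, 0,0,0,0,0,-0.16,0, 0,0,0,0,0,-0.2,0, 0,0,0,0,0,-0.24,0, 0,0,0,0,0,-0.28,0, 0,0,0,0,0,-0.32,0]'
python3 -c "
from h import *
go(.591,.0342,.197,196)"
```

```text
time_s: 12.32
ee_pos: [0.5913, 0.0337, 0.1968]
ee_rot: [0.475, 3.104, -0.0]
contact_force: [0.9, -0.1, -2.4]
gripper_width: 0.0121
grasp_force: 60.5
pos [0.5913 0.0337 0.1968] psi 162.6 t 12.325 F [ 0.9 -0.1 -2.4] M [-0.13 -0.38 -0.07] w 0.0121 q [ 0.47  0.52 -0.79  1.72  0.41  1.07  0.81]
shift [ 0.004  0.004 -0.002] turn [-1.000e-04  4.000e-04 -1.855e-01]
```

```bash

python3 -m jog '[0.004,0.004,0,0,0,-0.04,0, 0.004,0.004,0,0,0,-0.08,0, 0.004,0.004,0,0,0,-0.12,0, 0.004,0.004,0,0,0,-0.15,0, 0.004,0.004,0,0,0,-0.17,0, 0.004,0.004,0,0,0,-0.185,0, 0.004,0.004,0,0,0,-0.185,0]'
python3 -c "
from h import *
go(.591,.0342,.197,197)"
```

```text
time_s: 13.2
ee_pos: [0.5914, 0.0342, 0.1968]
ee_rot: [-0.427, 3.11, -0.0]
contact_force: [2.8, -1.3, -0.7]
gripper_width: 0.0121
grasp_force: 60.4
pos [0.5914 0.0342 0.1968] psi -164.37 t 13.2 F [ 2.8 -1.3 -0.7] M [-0.12 -0.79 -0.08] w 0.0121 q [ 0.56  0.57 -0.92  1.72  0.5   1.1   1.32]
shift [ 0.004  0.001 -0.002] turn [-0.0001  0.0006 -0.0076]
```

```bash

python3 -m jog '[0,0,0,0,0,-0.01,0, 0,0,0,0,0,-0.02,0, 0,0,0,0,0,-0.02,0]'
python3 -c "
from h import *
go(.591,.0342,.197,197)"
python3 -m jog '[0,0,0,0,0,-0.01,0, 0,0,0,0,0,-0.02,0, 0,0,0,0,0,-0.02,0]'
python3 -c "
from h import *
go(.591,.0342,.197,197)"
```

```text
time_s: 13.58
ee_pos: [0.5908, 0.0345, 0.1969]
ee_rot: [-0.527, 3.096, -0.0]
contact_force: [3.6, -0.2, -2.0]
gripper_width: 0.0121
grasp_force: 60.5
pos [0.5908 0.0345 0.1969] psi -160.69 t 13.575 F [ 3.6 -0.2 -2. ] M [-0.23 -1.03 -0.01] w 0.0121 q [ 0.56  0.58 -0.94  1.72  0.51  1.11  1.38]
shift [-0.    -0.004 -0.001] turn [-0.0001  0.0003  0.0128]
time_s: 13.95
ee_pos: [0.5907, 0.0346, 0.1968]
ee_rot: [-0.624, 3.079, 0.0]
contact_force: [3.3, -0.7, -0.2]
gripper_width: 0.0122
grasp_force: 60.6
pos [0.5907 0.0346 0.1968] psi -157.09 t 13.95 F [ 3.3 -0.7 -0.2] M [-0.22 -1.17 -0.19] w 0.0122 q [ 0.57  0.58 -0.95  1.72  0.52  1.11  1.43]
shift [-0.002 -0.005 -0.002] turn [-0.      0.0002  0.0328]
```

```bash

python3 -m jog '[0,0,0,0,0,-0.008,0, 0,0,0,0,0,-0.015,0, 0,0,0,0,0,-0.015,0]' >/dev/null
python3 -c "
from h import *
go(.591,.0342,.197,196)
for i in range(3):
  snapshot('top');print(state()['moment'].round(3),state()['contact_force'].round(1))"
```

```text
pos [0.5905 0.0346 0.1968] psi -154.39 t 14.325 F [ 3.6 -0.2  0.9] M [-0.19 -1.19 -0.24] w 0.0121 q [ 0.58  0.59 -0.96  1.72  0.53  1.12  1.47]
shift [-0.002 -0.006 -0.002] turn [0.     0.0001 0.0534]
[-0.179 -1.133 -0.179] [ 3.9 -0.5  0.6]
[-0.232 -1.129 -0.211] [ 3.6 -1.6  1. ]
[-0.219 -1.167 -0.177] [ 4.5 -1.4  0.2]
```

```bash

python3 -m jog '[0,0,0,0,0,0.03,0, 0,0,0,0,0,0.06,0, 0,0,0,0,0,0.075,0, 0,0,0,0,0,0.075,0]'
python3 -c "
from h import *
go(.591,.0342,.197,192)
s=state();print(s['moment'])"
python3 -m jog '[0,0,-0.1,0,0,0,0, 0,0,-0.2,0,0,0,0, 0,0,-0.5,0,0,0,0, 0,0,-1,0,0,0,0, 0,0,-1,0,0,0,0]'
python3 -m jog '[0,0,-0.33,0,0,0,0, 0,0,-0.33,0,0,0,0, 0,0,-0.33,0,0,0,0]'
python3 -c "
from h import *
go(.6311,-.1357,.327,105)"
```

```text
time_s: 14.98
ee_pos: [0.5887, 0.0348, 0.1959]
ee_rot: [0.333, -3.12, 0.0]
contact_force: [-0.2, 0.1, 0.0]
gripper_width: 0.0118
grasp_force: 60.6
pos [0.5887 0.0348 0.1959] psi -167.82 t 14.975 F [-0.2  0.1  0. ] M [-0.15  0.01 -0.  ] w 0.0118 q [ 0.55  0.56 -0.91  1.72  0.49  1.1   1.27]
shift [-0.021 -0.011 -0.011] turn [ 0.0001 -0.0012  0.001 ]
[-0.15245015  0.00639266 -0.00340976]
time_s: 15.6
ee_pos: [0.5924, 0.036, 0.3015]
ee_rot: [-0.331, 3.116, -0.0]
contact_force: [0.5, 0.7, -0.8]
gripper_width: 0.0121
grasp_force: 60.6
time_s: 15.98
ee_pos: [0.5899, 0.0345, 0.3288]
ee_rot: [0.331, -3.123, 0.0]
contact_force: [-0.4, -0.5, -1.1]
gripper_width: 0.0118
grasp_force: 60.6
pos [0.5899 0.0345 0.3288] psi -167.89 t 15.975 F [-0.4 -0.5 -1.1] M [-0.01 -0.03 -0.01] w 0.0118 q [ 0.6   0.45 -0.98  1.56  0.38  1.34  1.36]
shift [-0.046 -1.75   0.018] turn [-3.00e-04 -3.00e-04  4.84e-01]
```

```bash

python3 -m jog '[-0.02,-0.4,0,0,0,0,0, -0.023,-0.87,0,0,0,0,0, -0.023,-0.875,0,0,0,0,0]' >/dev/null
python3 -m jog '[-0.02,-0.4,0,0,0,0.05,0, -0.023,-0.87,0,0,0,0.1,0, -0.023,-0.875,0,0,0,0.15,0, -0.023,-0.875,0,0,0,0.2,0, -0.023,-0.875,0,0,0,0.26,0, -0.023,-0.875,0,0,0,0.32,0, -0.023,-0.875,0,0,0,0.38,0, -0.023,-0.875,0,0,0,0.44,0]' >/dev/null
python3 -m jog '[0,0,0.3,0,0,0.044,0, 0,0,0.6,0,0,0.044,0, 0,0,0.8,0,0,0.044,0, 0,0,0.8,0,0,0.044,0]' 
python3 - <<'E'
from h import *
go(.6311,-.1357,.21,105)
im,P=cloud("side");h=cv2.cvtColor(im,cv2.COLOR_RGB2HSV);H,S,V=cv2.split(h);e=state()["ee_pos"]
near=(np.hypot(P[...,0]-e[0],P[...,1]-e[1])<.03)
red=near&((H<8)|(H>172))&(S>120)&(V>60)&(abs(P[...,2]-e[2])<.035)
q=P[red];print("red",len(q),np.percentile(q,[3,97],axis=0).round(4))
c=near&(P[...,2]>e[2]-.075)&(P[...,2]<e[2]-.02)&(S<60)
q=P[c];print("shank",len(q),np.percentile(q[:,0],[3,50,97]).round(4),np.median(q[:,1]).round(4))
t,_=cloud("top");a=t[140:255,240:365]
b=im[int(proj("side",e)[1])-50:,:][:110,265:390]
o=np.hstack([cv2.resize(x[:,:,::-1],(400,368),interpolation=2) for x in(a,b)]);cv2.imwrite("pics/r1.png",o)
E
```

```text
time_s: 17.85
ee_pos: [0.6305, -0.135, 0.2475]
ee_rot: [-1.905, -2.494, 0.002]
contact_force: [0.1, 0.4, -0.6]
gripper_width: 0.0119
grasp_force: 60.5
pos [ 0.6305 -0.135   0.2475] psi 105.25 t 17.85 F [ 0.1  0.4 -0.6] M [-0.03 -0.06  0.02] w 0.0119 q [ 0.57  0.5  -0.59  1.54  0.29  1.19  0.2 ]
shift [-0.009  0.006  0.375] turn [-0.0011 -0.0007  0.0014]
red 181 [[ 0.6207 -0.1561  0.2422]
 [ 0.6398 -0.1241  0.2771]]
shank 155 [0.6246 0.6295 0.6374] -0.1406
```

View pics/r1.png

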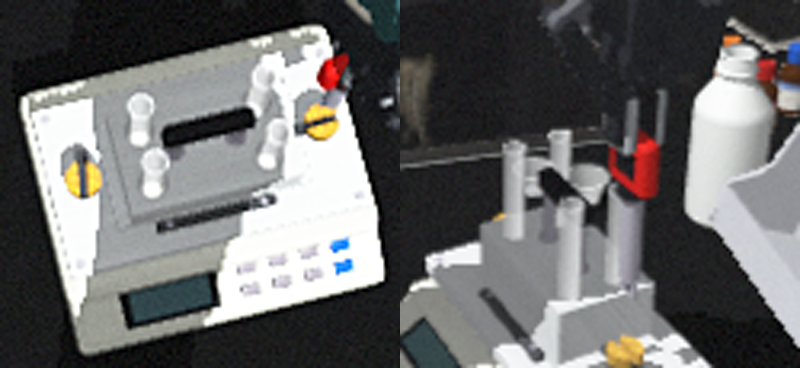

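r1: the left clamp's slot at (83,172) now points along shaker x, so it is turned about 80°. The key hangs above the right head at (320,122). Now I'll insert it on the right.

```bash

python3 -m jog '[-0.009,0.006,0.2,0,0,0,0, -0.009,0.006,0.38,0,0,0,0, -0.009,0.006,0.38,0,0,0,0, -0.009,0.006,0.38,0,0,0,0, -0.009,0.006,0.38,0,0,0,0]' >/dev/null
python3 -c "
from h import *
go(.6311,-.1357,.197,105)"
```

```text
pos [ 0.6329 -0.1362  0.2123] psi 105.21 t 18.575 F [ 1.2  0.6 -0.6] M [-0.04 -0.01  0.02] w 0.0118 q [ 0.57  0.54 -0.58  1.58  0.32  1.12  0.18]
shift [ 0.009 -0.016  0.153] turn [0.0004 0.0002 0.0012]
```

```bash

python3 -m jog '[0.009,-0.016,0.02,0,0,0,0, 0.009,-0.016,0.06,0,0,0,0, 0.009,-0.016,0.09,0,0,0,0, 0.009,-0.016,0.11,0,0,0,0, 0.009,-0.016,0.13,0,0,0,0, 0.009,-0.016,0.15,0,0,0,0, 0.009,-0.016,0.155,0,0,0,0, 0.009,-0.016,0.155,0,0,0,0]'
python3 -c "
from h import *
go(.6311,-.1357,.197,105)"
```

```text
time_s: 19.58
ee_pos: [0.6306, -0.1358, 0.1961]
ee_rot: [-1.908, -2.496, 0.0]
contact_force: [-0.4, 0.6, 0.1]
gripper_width: 0.0118
grasp_force: 60.5
pos [ 0.6306 -0.1358  0.1961] psi 105.21 t 19.575 F [-0.4  0.6  0.1] M [ 0.01  0.01 -0.02] w 0.0118 q [ 0.57  0.55 -0.57  1.6   0.32  1.09  0.17]
shift [-0.001  0.005 -0.009] turn [-0.     -0.      0.0012]
```

Inserted with no contact force. Turning 100° anticlockwise as before.

```bash

python3 -m jog '[0,0,0,0,0,-0.04,0, 0,0,0,0,0,-0.08,0, 0,0,0,0,0,-0.12,0, 0,0,0,0,0,-0.16,0, 0,0,0,0,0,-0.2,0, 0,0,0,0,0,-0.24,0, 0,0,0,0,0,-0.28,0, 0,0,0,0,0,-0.32,0]'
python3 -m jog '[0,0.005,0,0,0,-0.04,0, 0,0.005,0,0,0,-0.08,0, 0,0.005,0,0,0,-0.12,0, 0,0.005,0,0,0,-0.15,0, 0,0.005,0,0,0,-0.18,0, 0,0.005,0,0,0,-0.2,0, 0,0.005,0,0,0,-0.2,0]'
python3 -c "
from h import *
go(.6311,-.1357,.197,197)"
```

```text
time_s: 20.58
ee_pos: [0.6309, -0.1365, 0.1963]
ee_rot: [0.464, 3.106, -0.001]
contact_force: [1.1, -1.0, -1.4]
gripper_width: 0.0119
grasp_force: 60.5
time_s: 21.45
ee_pos: [0.6314, -0.1362, 0.1964]
ee_rot: [-0.511, 3.098, -0.002]
contact_force: [1.4, -2.1, -0.2]
gripper_width: 0.0123
grasp_force: 60.6
pos [ 0.6314 -0.1362  0.1964] psi -161.28 t 21.45 F [ 1.4 -2.1 -0.2] M [-0.47 -0.52 -0.06] w 0.0123 q [ 0.78  0.67 -0.93  1.58  0.57  1.18  1.63]
shift [ 0.001  0.006 -0.006] turn [-0.0004  0.0004  0.0095]
```

```bash

python3 -m jog '[0,0,0,0,0,-0.015,0, 0,0,0,0,0,-0.03,0, 0,0,0,0,0,-0.04,0, 0,0,0,0,0,-0.04,0]' >/dev/null
python3 -c "
from h import *
go(.6311,-.1357,.197,197)
for i in range(4):
  snapshot('top');print(state()['moment'].round(3),state()['contact_force'].round(1))"
```

```text
pos [ 0.6311 -0.1358  0.1964] psi -154.08 t 21.95 F [ 1.9 -1.4 -0.5] M [-0.61 -0.69 -0.28] w 0.0118 q [ 0.79  0.68 -0.96  1.58  0.59  1.19  1.74]
shift [-0.     0.001 -0.006] turn [-0.0003  0.0002  0.0496]
[-0.614 -0.67  -0.257] [ 2.1 -1.4 -0.4]
[-0.645 -0.735 -0.277] [ 2.8 -1.1 -0.6]
[-0.613 -0.748 -0.28 ] [ 2.2 -2.3 -0.9]
[-0.661 -0.782 -0.258] [ 1.7 -1.8 -0.5]
```

```bash

python3 -m jog '[0,0,0,0,0,0.03,0, 0,0,0,0,0,0.06,0, 0,0,0,0,0,0.077,0, 0,0,0,0,0,0.077,0]'
python3 -m jog '[0,0,-0.1,0,0,0,0, 0,0,-0.2,0,0,0,0, 0,0,-0.5,0,0,0,0, 0,0,-1,0,0,0,0, 0,0,-1,0,0,0,0]'
python3 -m jog '[0,0,-0.35,0,0,0,0, 0,0,-0.35,0,0,0,0]' >/dev/null
python3 -m jog '[0.14,0.45,0,0,0,0,0, 0.28,0.92,0,0,0,0,0]' >/dev/null
python3 -m jog '[0.14,0.46,0,0,0,0,0, 0.28,0.92,0,0,0,0,0]' >/dev/null
python3 -m jog '[0.14,0.46,0,0,0,0,0, 0.28,0.92,0,0,0,0,0]' >/dev/null
python3 -m jog '[0.14,0.46,0,0,0,0,0, 0.28,0.92,0,0,0,0,0]' >/dev/null
python3 -m jog '[0.14,0.46,0,0,0,0.02,0, 0.28,0.92,0,0,0,0.05,0, 0.28,0.92,0,0,0,0.09,0, 0.28,0.92,0,0,0,0.1,0, 0.28,0.92,0,0,0,0.1,0]' >/dev/null
python3 -c "
from h import *
go(.397,.2845,.16,173.6)"
```

```text
time_s: 22.65
ee_pos: [0.6304, -0.1353, 0.1962]
ee_rot: [0.334, -3.123, 0.001]
contact_force: [0.7, -1.5, -0.1]
gripper_width: 0.0123
grasp_force: 60.6
time_s: 23.28
ee_pos: [0.633, -0.1337, 0.3015]
ee_rot: [-0.334, 3.116, -0.001]
contact_force: [0.4, 0.8, -1.5]
gripper_width: 0.0122
grasp_force: 60.6
pos [0.3972 0.2843 0.3306] psi 174.18 t 25.15 F [-0.  -0.2 -0. ] M [-0.03 -0.04 -0.01] w 0.0121 q [ 0.28  0.24 -1.12  1.78  0.23  1.26  0.58]
shift [1.000e-03 3.000e-03 1.706e+00] turn [-0.0002 -0.0002  0.0032]
```

```bash

python3 -m jog '[0,0,0.4,0,0,0.003,0, 0,0,0.8,0,0,0.003,0, 0,0,0.9,0,0,0.003,0, 0,0,0.9,0,0,0.003,0]' >/dev/null
python3 -m jog '[0,0,0.4,0,0,0,0, 0,0,0.78,0,0,0,0, 0,0,0.78,0,0,0,0, 0,0,0.78,0,0,0,0, 0,0,0.78,0,0,0,0]' >/dev/null
python3 -c "
from h import *
go(.3971,.2847,.097,173.56)
e=state()['ee_pos'];im,P=cloud('side');c=(np.hypot(P[...,0]-e[0],P[...,1]-e[1])<.02)&(P[...,2]>e[2]-.075)&(P[...,2]<e[2]-.02);q=P[c];print(len(q),np.percentile(q[:,0],[3,50,97]).round(4))"
```

```text
pos [0.3983 0.2858 0.1651] psi 173.59 t 26.275 F [ 0.4  0.1 -1.4] M [-0.04 -0.03  0.06] w 0.0123 q [ 0.11  0.44 -0.98  1.99  0.46  0.95  0.36]
shift [ 0.013 -0.014  0.681] turn [0.0006 0.0009 0.0002]
78 [0.3919 0.3986 0.405 ]
```

```bash

python3 -m jog '[0.013,-0.014,0.05,0,0,0,0, 0.013,-0.014,0.1,0,0,0,0, 0.013,-0.014,0.1,0,0,0,0, 0.013,-0.014,0.1,0,0,0,0]' >/dev/null
python3 -c "
from h import *
go(.3971,.2847,.097,173.56)"
```

```text
pos [0.3956 0.2838 0.1531] psi 173.61 t 26.825 F [-0.6  0.5 -0.3] M [-0.03  0.02  0.  ] w 0.0116 q [ 0.1   0.46 -0.97  2.    0.47  0.93  0.35]
shift [-0.014  0.011  0.561] turn [-0.     -0.0001  0.0003]
```

```bash

python3 -m jog '[-0.014,0.011,0.03,0,0,0,0, -0.014,0.011,0.08,0,0,0,0, -0.014,0.011,0.14,0,0,0,0, -0.014,0.011,0.2,0,0,0,0, -0.014,0.011,0.25,0,0,0,0, -0.014,0.011,0.25,0,0,0,0]'
python3 -c "
from h import *
go(.3971,.2847,.0975,173.56)"
```

```text
time_s: 27.58
ee_pos: [0.3969, 0.2845, 0.1277]
ee_rot: [-0.175, -3.136, 0.001]
contact_force: [-0.0, -0.1, -0.6]
gripper_width: 0.012
grasp_force: 60.5
pos [0.3969 0.2845 0.1277] psi 173.62 t 27.575 F [-0.  -0.1 -0.6] M [-0.    0.03 -0.06] w 0.012 q [ 0.07  0.5  -0.93  2.02  0.52  0.88  0.31]
shift [-0.002  0.003  0.302] turn [-0.0002 -0.0002  0.0003]
```

Tip is 10 mm into the hole with no force. Seating it down to z 0.0975, then releasing.

```bash

python3 -m jog '[-0.002,0.002,0.06,0,0,0,0, -0.002,0.002,0.12,0,0,0,0, -0.002,0.002,0.18,0,0,0,0, -0.002,0.002,0.24,0,0,0,0, -0.002,0.002,0.29,0,0,0,0, -0.002,0.002,0.3,0,0,0,0, -0.002,0.002,0.3,0,0,0,0]'
python3 -m jog '[0,0,0,0,0,0,0.4, 0,0,0,0,0,0,1, 0,0,0,0,0,0,1, 0,0,0,0,0,0,1, 0,0,0,0,0,0,1, 0,0,0,0,0,0,1]'
python3 -m jog '[0,0,-0.3,0,0,0,1, 0,0,-0.7,0,0,0,1, 0,0,-1,0,0,0,1, 0,0,-1,0,0,0,1]' >/dev/null
python3 -m jog '[0,0,-0.5,0,0,0,1, 0,0,-1,0,0,0,1, 0,0,-1,0,0,0,1]'
python3 -c "
from h import *
go(.611,-.0507,.32,103.2)"
```

```text
time_s: 28.45
ee_pos: [0.3974, 0.2849, 0.0982]
ee_rot: [0.175, 3.137, 0.0]
contact_force: [0.1, 0.7, -0.7]
gripper_width: 0.0117
grasp_force: 60.5
time_s: 29.2
ee_pos: [0.3974, 0.2848, 0.0982]
ee_rot: [-0.175, -3.137, 0.0]
contact_force: [0.5, -0.9, 0.0]
gripper_width: 0.0851
grasp_force: 0.0
time_s: 30.08
ee_pos: [0.3986, 0.286, 0.3004]
ee_rot: [0.176, 3.132, 0.004]
contact_force: [0.4, -0.5, -0.8]
gripper_width: 0.0853
grasp_force: 0.0
pos [0.3986 0.286  0.3004] psi 173.58 t 30.075 F [ 0.4 -0.5 -0.8] M [-0.01 -0.01 -0.01] w 0.0853 q [ 0.26  0.28 -1.11  1.83  0.27  1.2   0.53]
shift [-2.488 -3.107 -0.193] turn [0.0016 0.0008 0.391 ]
```

```bash

python3 -m jog '[-0.3,-0.4,-0.19,0,0,0,1, -0.622,-0.777,-0.19,0,0,0,1]' >/dev/null
python3 -m jog '[-0.3,-0.4,0,0,0,0,1, -0.622,-0.777,0,0,0,0,1]' >/dev/null
python3 - <<'E'
from h import *
t,P=cloud("top");h=cv2.cvtColor(t,cv2.COLOR_RGB2HSV);H,S,V=cv2.split(h)
m=(np.hypot(P[...,0]-.397,P[...,1]-.2845)<.03)&((H<8)|(H>172))&(S>120)&(V>70)&(P[...,2]>.121)
q=P[m];print("key",len(q),q.mean(0).round(4),cv2.minAreaRect((q[:,:2]*1000).astype(np.float32)))
cv2.imwrite("pics/t2.png",cv2.resize(t[120:320,120:400,::-1],None,fx=2.85,fy=2.85,interpolation=2))
E
python3 -m jog '[-0.3,-0.4,0,0,0,0,1, -0.622,-0.777,0,0,0,0,1]' >/dev/null
python3 -m jog '[-0.3,-0.4,0,0,0,0.05,1, -0.622,-0.777,0,0,0,0.1,1, -0.622,-0.777,0,0,0,0.15,1, -0.622,-0.777,0,0,0,0.2,1, -0.622,-0.777,0,0,0,0.25,1, -0.622,-0.777,0,0,0,0.3,1, -0.622,-0.777,0,0,0,0.35,1, -0.622,-0.777,0,0,0,0.391,1]'
python3 -m jog '[0,0,0,0,0,0,1, 0,0,0,0,0,0,1]' >/dev/null
python3 -c "
from h import *
go(.611,-.0507,.25,103.2)"
```

```text
key 106 [0.3965 0.2762 0.1257] ((396.88592529296875, 276.45208740234375), (14.546521186828613, 36.978065490722656), 82.3830337524414)
time_s: 31.88
ee_pos: [0.6092, -0.0518, 0.3145]
ee_rot: [-1.955, -2.456, 0.004]
contact_force: [-0.0, 0.3, 0.2]
gripper_width: 0.0856
grasp_force: 0.0
pos [ 0.6097 -0.0516  0.3159] psi 103.36 t 32.125 F [-0.7  0.1 -0.4] M [-0.04  0.01 -0.03] w 0.0855 q [ 0.53  0.41 -0.67  1.54  0.26  1.29  0.05]
shift [0.006 0.016 0.659] turn [-0.0005 -0.0001  0.0009]
```

View pics/t2.png

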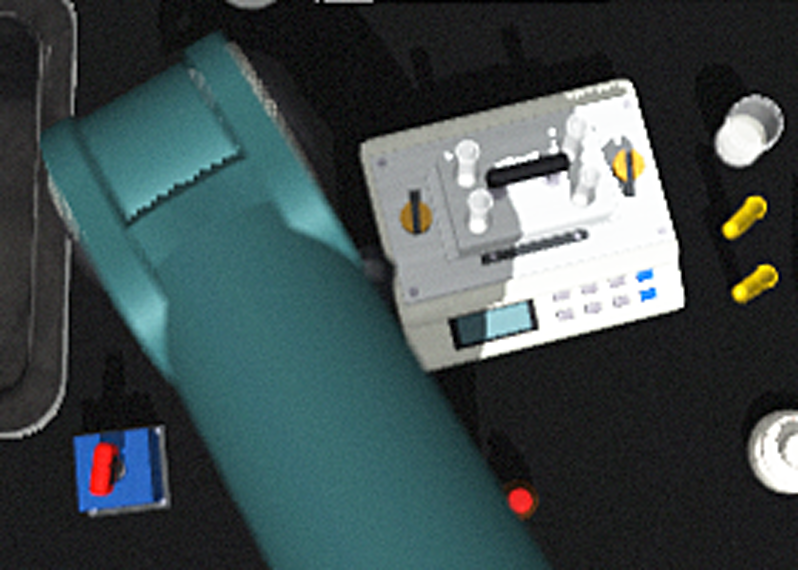

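t2: the key is back in its stand, leaning slightly within the hole at (103,468) with its top at the parked height. Both slots, (416,212) and (628,170), are turned to about 80°. Nothing else has moved. Now descending on the handle.

```bash

python3 -m jog '[0.006,0.016,0.3,0,0,0,1, 0.006,0.016,0.6,0,0,0,1, 0.006,0.016,0.7,0,0,0,1, 0.006,0.016,0.7,0,0,0,1, 0.006,0.016,0.7,0,0,0,1]' >/dev/null
python3 -c "
from h import *
go(.611,-.0507,.161,103.2)"
```

```text
pos [ 0.6122 -0.0507  0.2484] psi 103.24 t 32.75 F [-0.8  1.   0.3] M [-0.01  0.04 -0.01] w 0.0852 q [ 0.51  0.46 -0.66  1.62  0.3   1.16  0.02]
shift [ 0.003 -0.014  0.874] turn [0.0006 0.0002 0.0002]
```

```bash

python3 -m jog '[0.003,-0.005,0.2,0,0,0,1, 0.003,-0.005,0.4,0,0,0,1, 0.003,-0.005,0.6,0,0,0,1, 0.003,-0.005,0.8,0,0,0,1, 0.003,-0.005,0.87,0,0,0,1, 0.003,-0.005,0.87,0,0,0,1, 0.003,-0.005,0.87,0,0,0,1, 0.003,-0.005,0.87,0,0,0,1]'
python3 - <<'E'
from h import *
go(.611,-.0507,.161,103.2)
im,P=cloud("side");e=state()["ee_pos"];p=proj("side",e).astype(int)
o=cv2.resize(im[p[1]-50:p[1]+40,p[0]-50:p[0]+50,::-1],None,fx=6,fy=6,interpolation=2);cv2.imwrite("pics/b1.png",o)
E
```

```text
time_s: 33.75
ee_pos: [0.6114, -0.0506, 0.161]
ee_rot: [1.95, 2.461, 0.001]
contact_force: [0.4, 0.1, 0.3]
gripper_width: 0.0856
grasp_force: 0.0
pos [ 0.6114 -0.0506  0.161 ] psi 103.23 t 33.75 F [0.4 0.1 0.3] M [ 0.    0.02 -0.06] w 0.0856 q [ 0.48  0.55 -0.62  1.71  0.37  1.   -0.04]
shift [ 0.    -0.004 -0.   ] turn [0.0004 0.0002 0.0001]
```

View pics/b1.png

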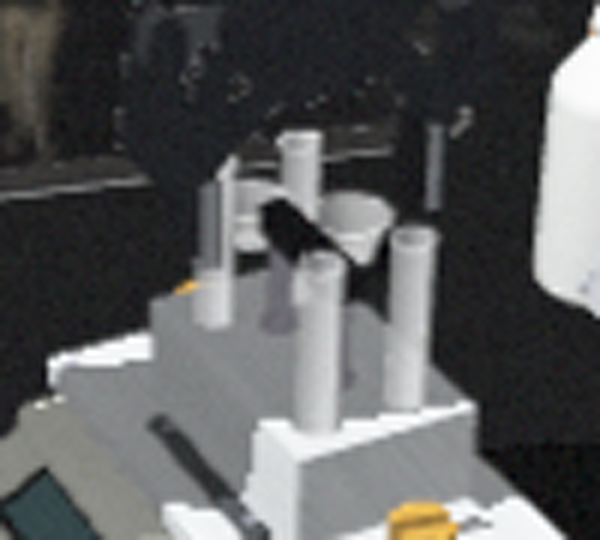

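b1: the open fingers at (212,240) and (432,180) straddle the black bar, and the tubes are clear. Closing.

```bash

python3 -m jog '[0,-0.004,0,0,0,0,0.5, 0,-0.004,0,0,0,0,0.3, 0,-0.004,0,0,0,0,0.1, 0,-0.004,0,0,0,0,0, 0,-0.004,0,0,0,0,0, 0,-0.004,0,0,0,0,0, 0,-0.004,0,0,0,0,0, 0,-0.004,0,0,0,0,0]'
python3 - <<'E'
from h import *
go(.611,-.0507,.161,103.2)
im,P=cloud("side");e=state()["ee_pos"];p=proj("side",e).astype(int)
o=cv2.resize(im[p[1]-50:p[1]+40,p[0]-50:p[0]+50,::-1],None,fx=6,fy=6,interpolation=2);cv2.imwrite("pics/b2.png",np.clip(o*1.5,0,255))
E
```

```text
time_s: 34.8
ee_pos: [0.6111, -0.0506, 0.1604]
ee_rot: [1.95, 2.462, 0.001]
contact_force: [3.0, 0.8, 0.9]
gripper_width: 0.0124
grasp_force: 62.7
pos [ 0.6111 -0.0506  0.1604] psi 103.23 t 34.8 F [3.  0.8 0.9] M [ 0.14 -0.83 -0.02] w 0.0124 q [ 0.48  0.55 -0.62  1.71  0.37  1.   -0.04]
shift [-0.001 -0.001 -0.006] turn [0.0004 0.     0.0002][ WARN:0@3.719] global loadsave.cpp:1063 imwrite_ Unsupported depth image for selected encoder is fallbacked to CV_8U.
```

View pics/b2.png

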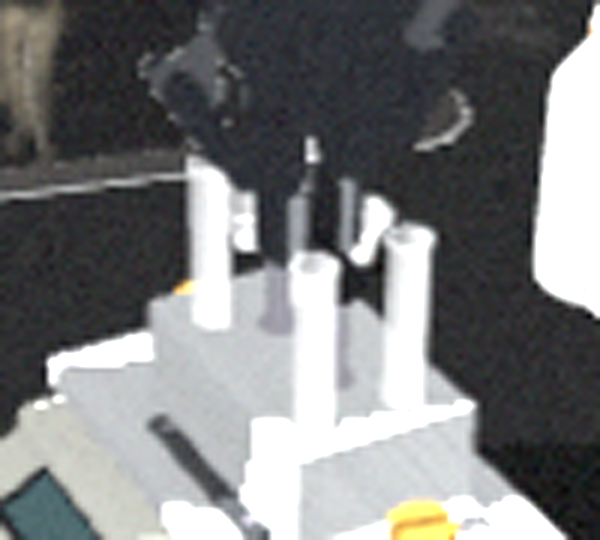

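b2: the fingers have closed on the bar between the posts, with all four tubes upright. A slow trial lift of 1 cm.

```bash

python3 -m jog '[0,0,-0.01,0,0,0,0, 0,0,-0.02,0,0,0,0, 0,0,-0.04,0,0,0,0, 0,0,-0.06,0,0,0,0, 0,0,-0.08,0,0,0,0, 0,0,-0.1,0,0,0,0, 0,0,-0.1,0,0,0,0]'
python3 - <<'E'
from h import *
go(.611,-.0507,.2604,103.2)
im,P=cloud("top");n=(abs(P[...,2]-.15)<.008)&(np.hypot(P[...,0]-.611,P[...,1]+.0507)<.08)
q=P[n];A=np.c_[q[:,:2]-[.611,-.0507],np.ones(len(q))];c=np.linalg.lstsq(A,q[:,2],rcond=None)[0];print(len(q),"slope deg",np.degrees(c[:2]).round(2),"z",c[2].round(4))
E
```

```text
time_s: 35.72
ee_pos: [0.6103, -0.0509, 0.1703]
ee_rot: [-1.951, -2.462, 0.001]
contact_force: [0.2, 0.4, -7.1]
gripper_width: 0.012
grasp_force: 61.7
pos [ 0.6103 -0.0509  0.1703] psi 103.22 t 35.725 F [ 0.2  0.4 -7.1] M [ 0.   -0.05 -0.04] w 0.012 q [ 0.49  0.54 -0.62  1.7   0.36  1.02 -0.03]
shift [-0.     0.007 -0.901] turn [-0.0001  0.0001  0.0001]
582 slope deg [ 0.38 -0.43] z 0.1506
```

Full weight (7.1 N), level, and the block top rose to 0.1506. Lifting the remaining 9 cm.

```bash

python3 -m jog '[0,0,-0.03,0,0,0,0, 0,0,-0.08,0,0,0,0, 0,0,-0.14,0,0,0,0, 0,0,-0.2,0,0,0,0, 0,0,-0.26,0,0,0,0, 0,0,-0.32,0,0,0,0, 0,0,-0.38,0,0,0,0, 0,0,-0.44,0,0,0,0]' >/dev/null
python3 -m jog '[0,0,-0.06,0,0,0,0, 0,0,-0.12,0,0,0,0, 0,0,-0.18,0,0,0,0, 0,0,-0.24,0,0,0,0, 0,0,-0.3,0,0,0,0, 0,0,-0.36,0,0,0,0, 0,0,-0.42,0,0,0,0, 0,0,-0.45,0,0,0,0]' >/dev/null
python3 -m jog '[0,0,0,0,0,0,0, 0,0,0,0,0,0,0, 0,0,0,0,0,0,0, 0,0,0,0,0,0,0]'
python3 - <<'E'
from h import *
go(.611,-.0507,.2604,103.2)
im,P=cloud("top");n=(abs(P[...,2]-.24)<.008)&(np.hypot(P[...,0]-.611,P[...,1]+.0507)<.08)
q=P[n];A=np.c_[q[:,:2]-[.611,-.0507],np.ones(len(q))];c=np.linalg.lstsq(A,q[:,2],rcond=None)[0];print(len(q),"slope deg",np.degrees(c[:2]).round(2),"z",c[2].round(4))
im,_=cloud("side");cv2.imwrite("pics/f.png",cv2.resize(im[100:380,170:450,::-1],None,fx=2.1,fy=2.1,interpolation=2))
E
```

```text
time_s: 38.28
ee_pos: [0.6105, -0.0508, 0.259]
ee_rot: [-1.951, -2.462, 0.0]
contact_force: [-0.3, 0.1, -8.6]
gripper_width: 0.012
grasp_force: 61.7
pos [ 0.6105 -0.0508  0.259 ] psi 103.23 t 38.275 F [-0.3  0.1 -8.6] M [ 0.03  0.01 -0.06] w 0.012 q [ 0.52  0.45 -0.66  1.61  0.29  1.18  0.02]
shift [-0.001  0.005 -0.014] turn [-0.0001 -0.      0.0002]
720 slope deg [0.81 0.06] z 0.2391
```

View pics/f.png

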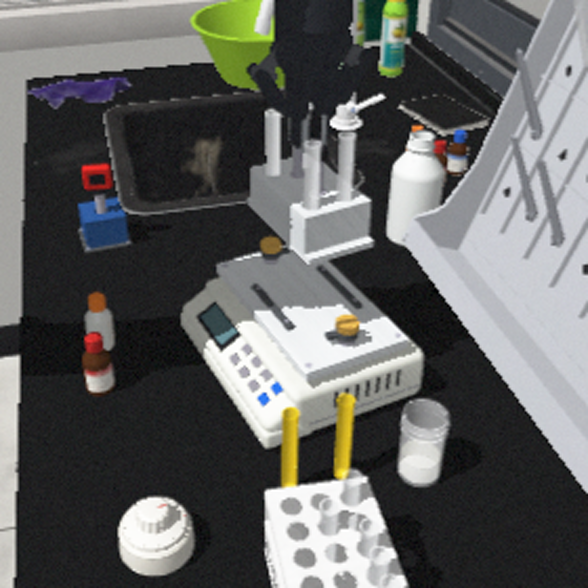

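The block hangs level at (310,205), about 99 mm above the plate, with its tubes in place. The key is in its stand at (97,190), and the timer, bottles and jar stand where they were. Handing in.

```bash
python3 -c "
from workcell import *
print(job_done())"
```

```text
the job is handed in; nothing more can be done
None
```

Job handed in at about 38 s: I turned both clamps to their stops with the key and put the key back in its stand, and the arm is still holding the block level about 10 cm above the shaker plate with its four tubes standing in it.

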